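# Close a ham mould in the toggle press

### The arm

A 7-joint arm with a two-finger parallel gripper is mounted at the origin on a cart in front of the work surface, level with it; the furniture and walls round the work are solid. World frame = base frame: x ahead of the robot, y to its left, z up, the work surface at z = 0. Lengths are in m, angles in rad, forces in N, time in s.
With the tool pointing down it reaches from about 0.4 to 0.85 m from the base axis. Payload 4.5 kg.
Tool frame: the origin (TCP) lies on the centre line of the jaws, within the pads' length; the fingertips stand bot.tcp_to_tips ahead of it and the grasp point (between the pads) lies 8 mm behind it (bot.tcp_to_tips is the distance from the TCP to the fingertips, in m); z points along the fingers, y is the line along which they close (so a half turn about z gives the same grasp; the last joint's range is limited). The gripper opens to 88 mm and grips with 3 to 60 N. Pads are 18 mm wide; open, the fingers measure 123 mm over their backs; the gripper's body (75 mm by 187 mm) begins 45 mm behind the grasp point.
Start: joints at [-1.106, 0.689, -0.195, 1.565, 0.157, 0.902, -0.215], TCP at [0.261, 0.568, 0.25] pointing down, gripper open.
Joint ranges: [-3.01, 3.01], [-0.46, 2.08], [-1.47, 1.51], [0.13, 2.56], [-1, 4.14], [0.04, 2.09], [-2.66, 2.66]. Speed limits (rad/s): [2.57, 2.57, 3.14, 3.14, 3.14, 3.14, 3.14].

### API

Orientations are given as a unit quaternion [x, y, z, w].
In Python, from cell import bot gives the robot as it stands.
- The arm moves only by the tool move_arm, never from a script. Its argument "plan" is a list of rows, each a list of 7 numbers: the shift along the tool's x, y, z in units of 40 mm (1.0 is 40 mm), then the turn, a rotation vector about the tool's x, y, z in units of 6 degrees (1.0 is 6 degrees), then the opening, from 0 (shut) to 1 (fully open). In form: [[dx, dy, dz, rx, ry, rz, grip], ...]. A call has 1 to 5 rows; each row shifts and turns the commanded pose from where the row before left it, along the tool's axes as they then stand; what a row does not reach is not made up. A row lasts 1/8 s, in which the tool goes at most 62.5 mm and 10.7 degrees, less where a joint would pass 70% of its speed; a pose out of reach is approached as far as the arm can. A call is refused whole if a number of a shift passes 1 or a number of a turn 1, either way. A call with a gripper value outside its range is refused whole. The fingers move at their own pace and stop on an object; "force" is the grip in N (left out, the last holds). Time passes only in rows, so rows that do not move let the fingers close. It gives the time, the measured TCP pose, the force, the opening and the grip force at its end, in the units of the state.
- bot.state(): the state, without advancing time (a new reading comes with each control period).
- bot.read_camera(name): name is "scene" or "top" or "wrist"; returns the picture (420x560x3 uint8, blue, green, red); there is no depth.
- bot.camera_info(name): a dict with "fov_y" (degrees; the focal length in pixels is half the picture's height over the tangent of half this angle, whatever the lens; pixels are square), "cx", "cy" (the principal point, pixels), "distortion" ([k1, k2, p1, p2, k3] as OpenCV has them; the pictures are not rectified), "rvec" (rotation vector, rad) and "tvec" (3), from world to camera coordinates, as OpenCV has them; the wrist camera has in their place "T_tool_cam" (4x4, takes a point from camera to tool coordinates, whose origin is the TCP and whose axes are the flange's). Camera axes: x right, y down, z forward; pixel columns grow to the right and rows downward; lengths in m; the calibration is good to about 2 mm. A picture is of the moment at which its call begins: read the wrist's pose just before it. camera_info takes no time and is no camera call.
- bot.job_done(): hands the job in; it is judged then, once.
The state is a dict: "clock": time; "q": joint angles; "dq": joint speeds; "joint_torque": joint torques, N m; "ee_pos": TCP position; "ee_rot": TCP orientation; "wrist_force": force on the tool from outside, world axes, zero at the start; "wrist_torque": the same for the moment, N m; "finger_gap": opening from 0.0 (shut) to 1.0 (fully open); "grasp_force": force on a finger pad.
Only numpy, scipy, OpenCV 4.12 (cv2) and the standard library are available. Lean on these libraries where they do the work, as an engineer would, in place of code of your own. Each camera call takes 0.05 s, during which the arm holds its last target. There are 200 camera calls.

### The job

Close the ham mould in the bench press. Stand the steel mould upright on the press bed, in the corner of the two low stops, long side along the bed, and let go of it; then swing the press lever over centre until it rests on its stop, so that the pad drives the mould's bridge down and it latches home; then swing the lever all the way back, so that the clamp arm stands open and the closed mould is left in the corner, ready to be taken away. Do not knock over the spice jar or the squeeze bottle.

Things in the scene. Friction and masses are not known exactly. Their poses are not given: they have to be found in the camera images.
- press: Bench ham press, fixed: aluminium bed plate (local x -50..50, y -78..168 mm, top 20 mm above the worktop), a steel vertical-handle toggle clamp at its +y end (foot x -31..31, y 84..158; cheeks x -15..15, y 81..135, up to z 130). Origin: on the worktop under the middle of the place for the mould; z up, +y along the bed to the clamp.
- bed (a point): Bed top (20 mm above the worktop) at the middle of the mould's place, axes as the press. The mould's origin belongs here, its y axis along the press's y (either way round), 2 mm from each stop.
- corner (a point): Where the stop faces meet, on the bed (press x +32, y +62 mm). Two steel stops, 12 mm high above the bed: the back stop runs along y (x 32..40, y -50..40), the end stop along x (y 62..70, x -25..25).
- swing_hinge (a point): Hinge of the clamp's swing arm, at press y 120, z 118 mm. Arm 20 mm wide, 140 mm out from the hinge, coupled to the lever by a link. Open: upright, top at z 258 mm, rubber pad towards the mould's place (y 80), spindle end away from it (y 142). Closed: level along -y, pad on the middle of the mould's place.
- lever (a joint): Lever, rad: 0 = fully back (arm upright, as at the start), about 1.38 = dead centre, 1.46 = past centre on its stop (arm down, locked, stays when let go). Moves easily until the pad meets the bridge at about 1.0; on from there it takes some 5 N more at the knob; pressing on past dead centre brings it to the stop. Back over centre also takes a few N.
- lever_knob (a point): Centre of the black revolving knob at the lever's end, 140 mm from the lever hinge: two discs, 36 mm diameter, on a cross pin along the press's x, 40 mm over their flat faces; it turns freely on its pin. Moves in the press's y-z plane (x = 0): from press y 233, z 81 mm (open) to y 90, z 200 mm (locked). Pinch it from above, fingers closing along the press's x.
- lever_hinge (a point): Centre of the lever's hinge, press x 0, y 95, z 60 mm. Its axis is the press's x; the lever closes counterclockwise about +x (the knob goes from +y upwards).
- mould: Ham mould: stainless box 60 mm wide (x) x 120 long (y) x 62 high, loose, 0.5 to 0.9 kg, a sprung bridge on top; starts on the worktop in front of the press. Origin: centre of its underside; z up, y lengthwise (both ways alike). Grip across the 60 mm width on the side walls. Bridge 22 mm wide, runs along y, 130 mm over its toothed legs outside the end walls.
- bridge (a joint): How far the mould's bridge is pressed down, m: 0 = raised (boss 84 mm above the mould's underside), 0.012 = pressed home and latched (72 mm). Its toothed legs hold it wherever it is left; pressing it down takes about 6 N. It starts 0 to 2 mm down.
- bridge_boss (a point): Middle of the top of the round 30 mm boss on the bridge, where the press's pad bears.
- spice_jar: Bystander: upright spice jar with a yellow cap, 42 mm diameter, 96 mm high, in front on the right. Origin: centre of its underside.
- squeeze_bottle: Bystander: upright squeeze bottle, 62 mm diameter, 222 mm high, behind on the left. Origin: centre of its underside.

How it is judged:
On the way, in this order (a step that is already met when the one before it is completed fails the run):
1. the mould stands released in the corner of the stops, its bridge still up and the lever open (x of mould in the frame of bed between -0.01 and 0.006 m and y of mould in the frame of bed between -0.01 and 0.006 m and z of mould in the frame of bed between -0.003 and 0.003 m and angle between mould's own z axis and vertical below 0.05 rad and angle between the y axis of mould and the y axis of bed, either way round below 0.12 rad and contact force between the fingers and mould below 0.3 N and value of joint bridge below 0.006 m and value of joint lever below 0.3 rad), for 0.2 s.
2. the lever is past centre on its stop and the bridge is pressed home (x of mould in the frame of bed between -0.01 and 0.006 m and y of mould in the frame of bed between -0.01 and 0.006 m and z of mould in the frame of bed between -0.003 and 0.003 m and angle between mould's own z axis and vertical below 0.05 rad and angle between the y axis of mould and the y axis of bed, either way round below 0.12 rad and value of joint bridge above 0.0105 m and value of joint lever above 1.41 rad), for 0.2 s.
3. the lever is swung all the way back (value of joint bridge above 0.0105 m and value of joint lever below 0.15 rad), for 0.2 s.
At the end, for the whole second after the job is handed in: The mould stands upright and at rest on the bed in the corner of the stops (origin within 10 mm before and 6 mm beyond the middle of its place in x and y, turned less than 7 degrees), its bridge within 1.5 mm of home, the lever within 0.15 rad of fully back (all of step 3 and x of mould in the frame of bed between -0.01 and 0.006 m and y of mould in the frame of bed between -0.01 and 0.006 m and z of mould in the frame of bed between -0.003 and 0.003 m and angle between mould's own z axis and vertical below 0.05 rad and angle between the y axis of mould and the y axis of bed, either way round below 0.12 rad and linear speed of mould below 0.01 m/s); the robot touches nothing.
It fails at once if the spice jar or the squeeze bottle is knocked over (angle between any of spice_jar, squeeze_bottle's own z axis and vertical above 0.6 rad).
It also fails if it takes over 61 s, if anything falls off the work surface, if the arm or the gripper's body presses on something with over 40 N, if the wrist force passes 120 N, or if a joint passes its speed limit or range.

## Working session

There is one attempt and no reset: what is moved stays moved. The work goes in short steps, Python scripts to look and compute and a tool call to move; the robot and the scene stay as the last step left them, time stands still between calls to the robot, and variables do not carry over. Pictures are saved under pics/ and viewed, at most 10 in all, crops included, and the job is handed in when it is done.

Besides the shell and the picture viewer there is one more tool, called after "Call:" as a command line: name --pt "numbers of a row" for each row, then --argument value for the rest. move_arm: Moves the arm, as the interface text tells. Its arguments: {"type":"object","properties":{"plan":{"type":"array","items":{"type":"array","items":{"type":"number"}}},"force":{"type":"number"}},"required":["plan"]}

```bash
mkdir -p pics; ls; python3 - <<'E'
from cell import bot
import cv2
for n in ("scene","top"):
    cv2.imwrite(f"pics/{n}1.png",bot.read_camera(n)); print(n,bot.camera_info(n))
print(bot.camera_info("wrist")); print(bot.state(), bot.tcp_to_tips)
E
```

```text
pics
scene {'fov_y': 55.54572424345855, 'cx': 276.60295358134465, 'cy': 211.74617914632563, 'distortion': array([-0.11651783,  0.        ,  0.        ,  0.        ,  0.        ]), 'rvec': array([ 2.2384716 , -0.83705983,  0.31516453]), 'tvec': array([-0.20172381,  0.43989382,  0.74026707])}
top {'fov_y': 43.78663148633176, 'cx': 280.9125596705318, 'cy': 205.3782216878428, 'distortion': array([-0.19280739,  0.        ,  0.        ,  0.        ,  0.        ]), 'rvec': array([ 2.21243046, -2.18707556,  0.04511995]), 'tvec': array([0.26780713, 0.48892304, 1.30325028])}
{'fov_y': 64.66649962892896, 'cx': 279.99147871944683, 'cy': 210.33998227434432, 'distortion': array([-0.00948724,  0.        ,  0.        ,  0.        ,  0.        ]), 'T_tool_cam': array([[ 7.27009448e-04, -9.59778658e-01, -2.80756833e-01,
         7.20781419e-02],
       [ 9.99999410e-01,  4.71131131e-04,  9.78880592e-04,
         1.78451587e-04],
       [-8.07235417e-04, -2.80757379e-01,  9.59778434e-01,
        -1.35416020e-01],
       [ 0.00000000e+00,  0.00000000e+00,  0.00000000e+00,
         1.00000000e+00]])}
{'clock': 0.1, 'q': array([-1.1062593 ,  0.68991071, -0.19452755,  1.56619667,  0.15731825,
        0.90251054, -0.21510814]), 'dq': array([-0.0003441 , -0.00184916,  0.00037923, -0.00297476, -0.00143414,
       -0.00099755,  0.00110806]), 'joint_torque': array([-3.97408818e-03, -5.28507400e+01, -1.27169799e+00, -1.53838545e+01,
       -5.25543757e-02,  1.95006920e-03,  5.16871205e-05]), 'ee_pos': array([0.26077914, 0.56741012, 0.24899536]), 'ee_rot': array([ 2.13668333e-01,  9.76905921e-01, -8.08387019e-04, -1.11715210e-04]), 'wrist_force': array([ 0.17143241, -0.12461796, -0.4390251 ]), 'wrist_torque': array([-0.01603046,  0.03480484,  0.01352473]), 'grasp_force': 0.0, 'finger_gap': 1.0012050778300297} 0.011
```

View pics/scene1.png

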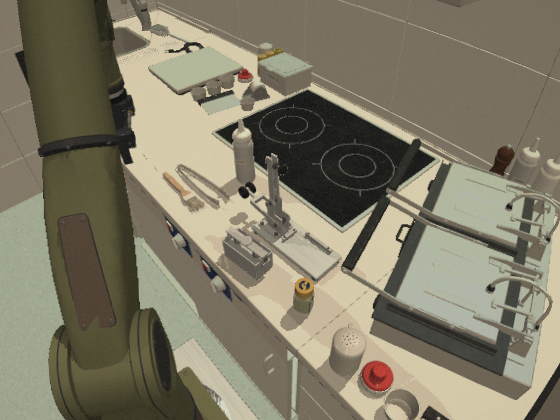

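View pics/top1.png

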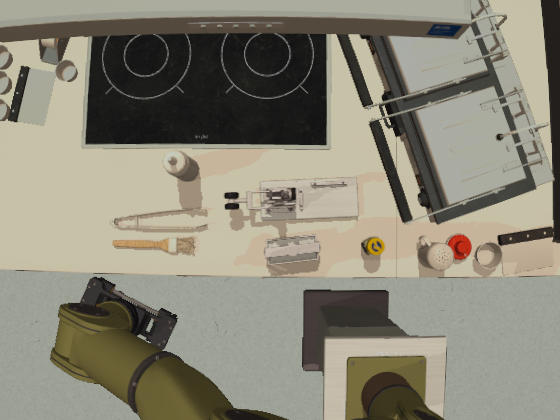

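The top view shows the press bed at about (260–357, 178–220) with the clamp and knobs on the left (232, 200), and the mould at (265–320, 235–265). The jar is at (373, 246) and the bottle at (176, 162). I'll zoom in to measure.

```bash
cat > h.py <<'E'
from cell import bot
import cv2, numpy as np
from scipy.spatial.transform import Rotation as R
def K(ci):
    f=210/np.tan(np.radians(ci["fov_y"]/2)); return np.array([[f,0,ci["cx"]],[0,f,ci["cy"]],[0,0,1.]])
def pose(n,st=None):
    ci=bot.camera_info(n)
    if n=="wrist":
        T=np.eye(4);T[:3,:3]=R.from_quat(st["ee_rot"]).as_matrix();T[:3,3]=st["ee_pos"]
        C=T@ci["T_tool_cam"]; return ci,C[:3,:3],C[:3,3]
    r=R.from_rotvec(ci["rvec"]).as_matrix(); return ci,r.T,-r.T@ci["tvec"]
def cast(n,uv,z,st=None):
    ci,Rc,o=pose(n,st)
    p=cv2.undistortPoints(np.array(uv,float).reshape(-1,1,2),K(ci),ci["distortion"]).reshape(-1,2)
    d=np.c_[p,np.ones(len(p))]@Rc.T
    return o+d*((np.array(z)-o[2])/d[:,2])[:,None]
def proj(n,P,st=None):
    ci,Rc,o=pose(n,st)
    P=(np.array(P,float).reshape(-1,3)-o)@Rc
    return cv2.projectPoints(P,np.zeros(3),np.zeros(3),K(ci),ci["distortion"])[0].reshape(-1,2)
def grid(img,x0,y0,x1,y1,s,name):
    c=cv2.resize(img[y0:y1,x0:x1],None,fx=s,fy=s,interpolation=cv2.INTER_CUBIC)
    for u in range(-(-x0//10)*10,x1,10):
        cv2.line(c,((u-x0)*s,0),((u-x0)*s,5),(0,0,255),1); cv2.putText(c,str(u),((u-x0)*s,14),0,.35,(0,0,255),1)
    for v in range(-(-y0//10)*10,y1,10):
        cv2.line(c,(0,(v-y0)*s),(5,(v-y0)*s),(0,0,255),1); cv2.putText(c,str(v),(6,(v-y0)*s+4),0,.35,(0,0,255),1)
    cv2.imwrite("pics/"+name,c)
E
python3 - <<'E'
from h import *
grid(cv2.imread("pics/top1.png"),220,165,370,275,5,"top1c.png")
print(cast("top",[[357,178],[357,216],[260,180],[262,220]],[.02]*4).round(3))
print(cast("top",[[292,250],[373,246],[176,160]],[.084,.096,.222]).round(3))
E
```

```text
[[0.556 0.083 0.02 ]
 [0.461 0.083 0.02 ]
 [0.548 0.326 0.02 ]
 [0.448 0.32  0.02 ]]
[[0.377 0.246 0.084]
 [0.389 0.055 0.096]
 [0.571 0.498 0.222]]
```

View pics/top1c.png

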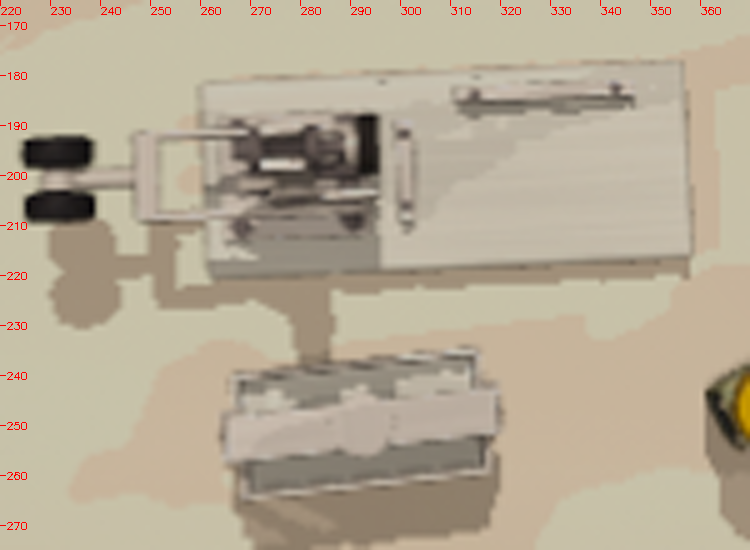

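The crop gives the bed top corners at about (258,182), (356.5,177), (358,216) and (261,218). The knobs are at (228,196) and (229,206), the boss is at (292,249), and the bridge ends are at (265.5,252.5) and (319.5,247). Next I'll compute poses and check the gripper's bulk around the wrist camera.

```bash
python3 - <<'E'
from h import *
im=cv2.imread("pics/top1.png")
grid(im,60,265,200,355,5,"grip.png")
P=cast("top",[[258,182],[356.5,177.3],[358,216],[261.5,218]],[.02]*4); print(P.round(4))
u=P[0]-P[1]; print("yaw+x edge",np.degrees(np.arctan2(-u[0],u[1])), "len",np.linalg.norm(u))
u=P[3]-P[2]; print("yaw-x edge",np.degrees(np.arctan2(-u[0],u[1])), "len",np.linalg.norm(u))
B=cast("top",[[265.5,252.5],[319.5,247],[292.5,249.3]],[.075,.075,.083]); print(B.round(4))
u=B[0]-B[1]; print("mould yaw",np.degrees(np.arctan2(-u[0],u[1])),np.linalg.norm(u))
C=cast("top",[[266.5,241],[315.5,235],[318,259],[270,264]],[.062]*4); print(C.round(4),C.mean(0))
s=bot.state(); _,_,o=pose("wrist",s); print("cam",o,proj("top",[o,s["ee_pos"]]))
E
```

```text
[[0.5433 0.3314 0.02  ]
 [0.5582 0.0843 0.02  ]
 [0.461  0.0801 0.02  ]
 [0.4533 0.3215 0.02  ]]
yaw+x edge 3.452699844116023 len 0.247516370737141
yaw-x edge 1.8191201382833089 len 0.2414582837138705
[[0.3702 0.3088 0.075 ]
 [0.3847 0.1801 0.075 ]
 [0.3789 0.2447 0.083 ]]
mould yaw 6.436556031672068 0.1295352935912809
[[0.3973 0.3071 0.062 ]
 [0.4131 0.1891 0.062 ]
 [0.3552 0.1824 0.062 ]
 [0.342  0.298  0.062 ]] [0.37689872 0.24416985 0.062     ]
cam [0.19543317 0.59787    0.38440174] [[103.68922169 351.62104511]
 [138.7386094  306.68238911]]
```

View pics/grip.png

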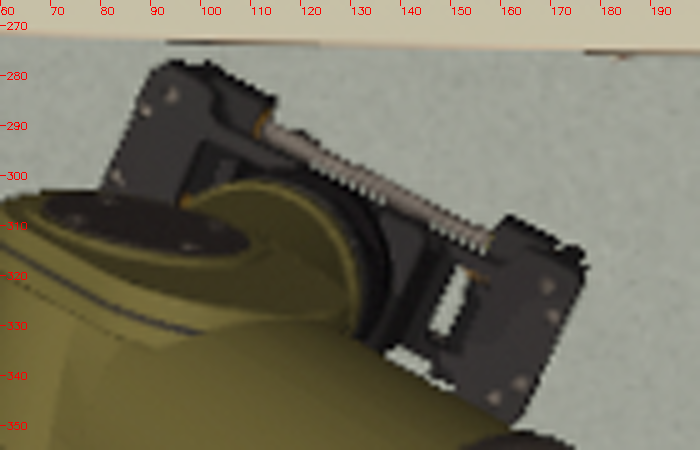

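No camera housing is visible beyond the 75 × 187 mm body. I'll write a row planner and go to a viewing pose.

```bash
cat >> h.py <<'E'
def quat(heading,tilt=0):
    """tool down, tool x at heading (deg); then tilt about tool y (deg)"""
    h=np.radians(heading); x=np.array([np.cos(h),np.sin(h),0]); z=np.array([0,0,-1.])
    return R.from_matrix(np.c_[x,np.cross(z,x),z])*R.from_euler("y",tilt,degrees=True)
def rows(p0,r0,p1,r1,n,g):
    """n equal rows from pose to pose, tool units, rounded"""
    out=[];p=np.array(p0,float);r=r0;rv=(r0.inv()*r1).as_rotvec()
    for i in range(1,n+1):
        rt=r0*R.from_rotvec(rv*i/n); pt=p0+(np.array(p1)-p0)*i/n
        d=(r.inv().apply(pt-p)/.04).round(2); w=(np.degrees((r.inv()*rt).as_rotvec())/6).round(2)
        assert abs(d).max()<=1 and abs(w).max()<=1,(d,w)
        out.append([*(d+0.).tolist(),*(w+0.).tolist(),g]); p=p+r.apply(d*.04); r=r*R.from_rotvec(np.radians(w*6))
    return out
def go(segs,st=None):
    """segs: list of (pos,rot,n,grip); prints rows five by five"""
    s=st or bot.state(); p,r=s["ee_pos"],R.from_quat(s["ee_rot"]); L=[]
    for q,t,n,g in segs: L+=rows(p,r,q,t,n,g); p,r=np.array(q,float),t
    for i in range(0,len(L),5): print(L[i:i+5])
def stt():
    s=bot.state(); x=R.from_quat(s["ee_rot"]).as_matrix()
    print("t",round(s["clock"],2),"p",s["ee_pos"].round(4),"hd",np.degrees(np.arctan2(x[1,0],x[0,0])).round(2),"z",x[:,2].round(3),"F",s["wrist_force"].round(1),"gap",round(s["finger_gap"],3),"gf",round(s["grasp_force"],1),"q",s["q"].round(2))
E
python3 -c "
from h import *
go([([.39,.16,.32],quat(93),13,1)])"
```

```text
[[-0.55, -0.61, -0.14, 0.0, 0.0, 0.8, 1], [-0.6, -0.56, -0.13, 0.0, 0.0, 0.8, 1], [-0.65, -0.51, -0.14, 0.0, 0.0, 0.8, 1], [-0.69, -0.45, -0.13, 0.0, 0.0, 0.8, 1], [-0.72, -0.39, -0.14, 0.0, 0.0, 0.8, 1]]
[[-0.75, -0.33, -0.13, -0.01, 0.01, 0.79, 1], [-0.78, -0.27, -0.14, 0.0, 0.0, 0.8, 1], [-0.8, -0.2, -0.14, 0.0, 0.0, 0.8, 1], [-0.81, -0.13, -0.13, 0.0, 0.0, 0.8, 1], [-0.82, -0.07, -0.14, 0.0, 0.0, 0.8, 1]]
[[-0.82, 0.0, -0.14, 0.0, 0.0, 0.8, 1], [-0.82, 0.07, -0.13, 0.0, 0.0, 0.8, 1], [-0.81, 0.14, -0.14, 0.0, 0.0, 0.8, 1]]
```

Call:
move_arm --pt "-0.55 -0.61 -0.14 0 0 0.8 1" --pt "-0.6 -0.56 -0.13 0 0 0.8 1" --pt "-0.65 -0.51 -0.14 0 0 0.8 1" --pt "-0.69 -0.45 -0.13 0 0 0.8 1" --pt "-0.72 -0.39 -0.14 0 0 0.8 1"

```text
clock: 0.72
ee_pos: [0.3108, 0.4098, 0.2768]
ee_rot: [0.413, 0.911, -0.0, -0.0]
wrist_force: [-0.0, -0.8, 0.0]
finger_gap: 1.003
grasp_force: 0.0
```

Call:
move_arm --pt "-0.75 -0.33 -0.13 0 0 0.8 1" --pt "-0.78 -0.27 -0.14 0 0 0.8 1" --pt "-0.8 -0.2 -0.14 0 0 0.8 1" --pt "-0.81 -0.13 -0.13 0 0 0.8 1" --pt "-0.82 -0.07 -0.14 0 0 0.8 1"

```text
clock: 1.35
ee_pos: [0.3603, 0.2531, 0.3041]
ee_rot: [0.594, 0.805, -0.0, -0.0]
wrist_force: [0.3, 0.6, -0.2]
finger_gap: 0.998
grasp_force: 0.0
```

Call:
move_arm --pt "-0.82 0 -0.14 0 0 0.8 1" --pt "-0.82 0.07 -0.13 0 0 0.8 1" --pt "-0.81 0.14 -0.14 0 0 0.8 1" --pt "0 0 0 0 0 0 1" --pt "0 0 0 0 0 0 1"

```text
clock: 1.98
ee_pos: [0.3894, 0.1609, 0.3204]
ee_rot: [0.688, 0.725, 0.0, -0.0]
wrist_force: [-0.5, 0.1, -0.3]
finger_gap: 1.001
grasp_force: 0.0
```

```bash
python3 - <<'E'
from h import *
import pickle
stt(); s=bot.state(); im=bot.read_camera("wrist"); cv2.imwrite("pics/w1.png",im); pickle.dump(s,open("w1.pkl","wb"))
E
```

```text
t 1.98 p [0.3894 0.1609 0.3204] hd 93.0 z [-0.  0. -1.] F [-0.5  0.1 -0.3] gap 1.001 gf 0.0 q [-0.58  0.32  0.11  2.05 -0.05  0.77 -0.39]
```

View pics/w1.png

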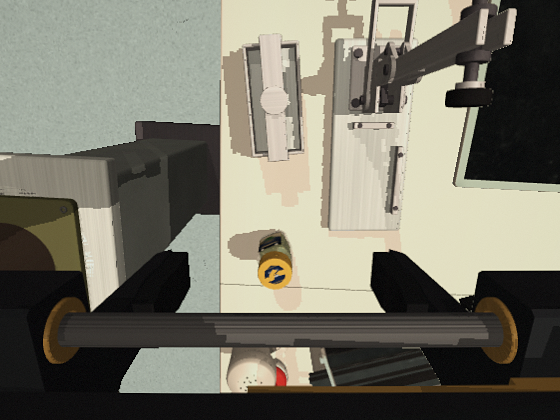

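The wrist view shows the mould at (248–302, 35–160) with its boss at (275, 100). The bed is at (330–400, 40–230), with the end stop at (372, 125) and the back stop at (396, 180). I'll zoom in on these.

```bash
python3 - <<'E'
from h import *
grid(cv2.imread("pics/w1.png"),235,32,420,232,3,"w1c.png")
E
```

```text
(no output)
```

View pics/w1c.png

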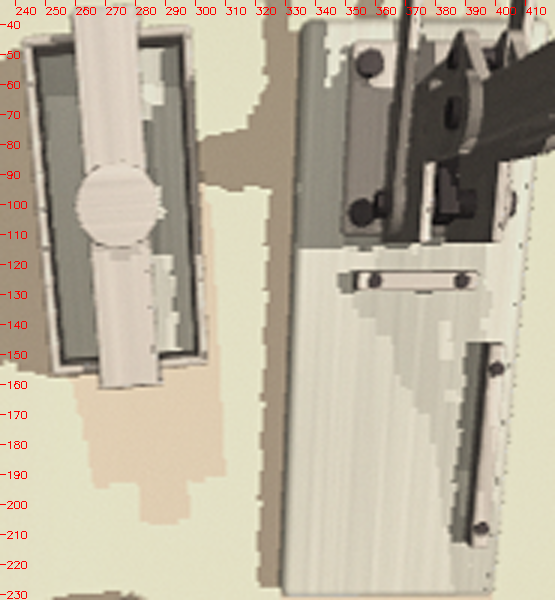

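```bash
cat >> h.py <<'E'
def fit(L,W):
    L,W=np.array(L,float)[:,:2],np.array(W)[:,:2]; a,b=L.mean(0),W.mean(0)
    H=(L-a).T@(W-b); t=np.arctan2(H[0,1]-H[1,0],H[0,0]+H[1,1]); M=np.array([[np.cos(t),-np.sin(t)],[np.sin(t),np.cos(t)]])
    o=b-M@a; res=(L@M.T+o-W)*1e3; return o,np.degrees(t),res
E
python3 - <<'E'
from h import *
import pickle
s=pickle.load(open("w1.pkl","rb")); f=lambda c:np.array(c)/3+[235,32]
L=[(.032,.04,.032),(.032,-.05,.032),(.04,.04,.032),(.04,-.05,.032),(-.025,.07,.032),(.025,.07,.032),(-.025,.062,.032),(.025,.062,.032),(-.05,-.078,.02),(.05,-.078,.02)]
px=f([(487,343),(471,546),(503,343),(488,546),(356,272),(478,272),(356,291),(480,291),(284,595),(493,593)])
o,t,r=fit(L,cast("wrist",px,[l[2] for l in L],s)); print("press",o.round(4),t.round(2));print(r.round(1).tolist())
L=[(-.03,.06,.062),(.03,.06,.062),(.03,-.06,.062),(-.03,-.06,.062)]
px=f([(22,33),(190,27),(207,360),(53,375)])
o2,t2,r=fit(L,cast("wrist",px,[.062]*4,s)); print("mould",o2.round(4),t2.round(2)); print(r.round(1).tolist())
print("boss",cast("wrist",f([(118,205)]),[.083],s).round(4), "bridge end",cast("wrist",f([(130,386)]),[.075],s).round(4))
# top-camera check
L=[(.05,.168),(.05,-.078),(-.05,-.078),(-.05,.168)]
print(fit(L,cast("top",[[258,182],[356.5,177.3],[358,216],[261.5,218]],[.02]*4)))
L=[(.03,.06),(.03,-.06),(-.03,-.06),(-.03,.06)]
print(fit(L,cast("top",[[266.5,241],[315.5,235],[318,259],[270,264]],[.062]*4)))
E
```

```text
press [0.507  0.1602] 3.55
[[0.5, 0.3], [-0.3, -0.5], [1.8, 0.5], [0.1, -0.4], [0.1, 1.0], [-0.3, 1.3], [-0.2, 0.6], [-1.7, 0.9], [-1.5, -1.9], [1.4, -1.8]]
mould [0.379  0.2471] 6.98
[[0.5, -1.6], [-0.2, 0.6], [-0.4, -0.4], [0.2, 1.4]]
boss [[0.3792 0.2467 0.083 ]] bridge end [[0.3868 0.1815 0.075 ]]
(array([0.50620747, 0.15938873]), np.float64(2.8736903983437507), array([[ 4.4457133 , -1.72591367],
       [ 1.87220596, -0.34947163],
       [-0.82489893, -1.13933573],
       [-5.49302033,  3.21472103]]))
(array([0.37689872, 0.24416985]), np.float64(7.253252895228409), array([[ 1.78093345,  0.36564545],
       [ 1.15671636, -0.6656673 ],
       [-0.53447351, -1.5758714 ],
       [-2.4031763 ,  1.87589325]]))
```

```bash
python3 -c "
from h import *
go([([.3805,.2348,.15],quat(97),5,1),([.3805,.2348,.042],quat(97),5,1)])"
```

```text
[[0.37, -0.02, 0.85, 0.0, 0.0, -0.13, 1], [0.37, -0.02, 0.85, 0.0, 0.0, -0.13, 1], [0.37, -0.02, 0.85, 0.0, 0.0, -0.13, 1], [0.37, -0.01, 0.86, 0.0, 0.0, -0.14, 1], [0.37, 0.0, 0.85, -0.01, 0.0, -0.13, 1]]
[[0.0, 0.0, 0.54, 0.0, 0.0, 0.0, 1], [0.0, 0.0, 0.54, 0.0, 0.0, 0.0, 1], [0.0, 0.0, 0.54, 0.0, 0.0, 0.0, 1], [0.0, 0.0, 0.54, 0.0, 0.0, 0.0, 1], [0.0, 0.0, 0.54, 0.0, 0.0, 0.0, 1]]
```

Call:
move_arm --pt "0.37 -0.02 0.85 0 0 -0.13 1" --pt "0.37 -0.02 0.85 0 0 -0.13 1" --pt "0.37 -0.02 0.85 0 0 -0.13 1" --pt "0.37 -0.01 0.86 0 0 -0.14 1" --pt "0.37 0 0.85 0 0 -0.13 1"

```text
clock: 2.65
ee_pos: [0.3805, 0.2357, 0.1488]
ee_rot: [0.662, 0.749, 0.0, -0.0]
wrist_force: [0.7, 0.1, 0.1]
finger_gap: 1.001
grasp_force: 0.0
```

Call:
move_arm --pt "0 0 0.54 0 0 0 1" --pt "0 0 0.54 0 0 0 1" --pt "0 0 0.54 0 0 0 1" --pt "0 0 0.54 0 0 0 1" --pt "0 0 0.54 0 0 0 1"

```text
clock: 3.28
ee_pos: [0.3825, 0.2365, 0.0431]
ee_rot: [0.662, 0.749, -0.003, -0.002]
wrist_force: [4.5, 2.9, -1.7]
finger_gap: 1.003
grasp_force: 0.0
```

```bash
python3 -c "
from h import *
stt()"
```

```text
t 3.27 p [0.3825 0.2365 0.0431] hd 97.03 z [-0.006 -0.002 -1.   ] F [ 4.5  2.9 -1.7] gap 1.003 gf 0.0 q [-0.66  0.89  0.    2.22 -0.09  0.04 -0.44]
```

Call:
move_arm --pt "0 0 0 0 0 0 1" --pt "0 0 0 0 0 0 1"

```text
clock: 3.52
ee_pos: [0.3833, 0.236, 0.0446]
ee_rot: [0.663, 0.749, -0.002, -0.001]
wrist_force: [0.5, -0.7, 1.4]
finger_gap: 1.0
grasp_force: 0.0
```

```bash
python3 -c "
from h import *
stt(); print(bot.state()['wrist_torque'])
cv2.imwrite('pics/w2.png',bot.read_camera('wrist'))"
```

```text
t 3.52 p [0.3833 0.236  0.0446] hd 96.94 z [-0.004 -0.002 -1.   ] F [ 0.5 -0.7  1.4] gap 1.0 gf 0.0 q [-0.66  0.88  0.    2.22 -0.09  0.04 -0.44]
[-0.06621695  0.09060026  0.0332606 ]
```

View pics/w2.png

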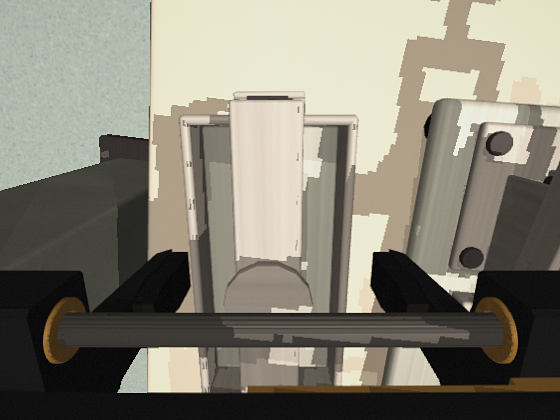

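The view shows the mould between the open fingers: rims at columns 185 and 355, finger tips at 188 and 372. It is about 3 mm off centre, which is fine, so I'll close the gripper.

Call:
move_arm --pt "0 0 0 0 0 0 0.6" --pt "0 0 0 0 0 0 0.5" --pt "0 0 0 0 0 0 0.5" --pt "0 0 0 0 0 0 0.5" --pt "0 0 0 0 0 0 0.5" --force 45

```text
clock: 4.2
ee_pos: [0.3808, 0.2346, 0.0446]
ee_rot: [0.663, 0.749, -0.005, -0.002]
wrist_force: [-4.7, 0.0, 3.9]
finger_gap: 0.672
grasp_force: 44.9
```

```bash
python3 -c "
from h import *
stt()"
```

```text
t 4.2 p [0.3808 0.2346 0.0446] hd 96.97 z [-0.009 -0.004 -1.   ] F [-4.7  0.   3.9] gap 0.672 gf 44.9 q [-0.66  0.88  0.    2.22 -0.09  0.05 -0.44]
```

```bash
python3 -c "
from h import *
go([([.381,.2346,.105],quat(97),4,.5),([.40,.165,.105],quat(95),5,.5),([.4973,.1216,.105],quat(93.5),6,.5)])"
```

```text
[[0.0, 0.0, -0.38, -0.02, 0.01, 0.0, 0.5], [0.0, 0.0, -0.38, -0.03, 0.0, 0.0, 0.5], [0.0, 0.0, -0.37, -0.02, 0.01, 0.0, 0.5], [0.0, 0.0, -0.38, -0.02, 0.01, -0.01, 0.5], [-0.36, 0.05, 0.0, 0.0, 0.0, 0.07, 0.5]]
[[-0.35, 0.06, 0.0, 0.0, 0.0, 0.06, 0.5], [-0.36, 0.05, 0.0, 0.0, 0.0, 0.07, 0.5], [-0.36, 0.06, 0.0, 0.0, 0.0, 0.07, 0.5], [-0.35, 0.06, 0.0, 0.0, 0.0, 0.06, 0.5], [-0.22, 0.39, 0.0, 0.0, 0.0, 0.04, 0.5]]
[[-0.21, 0.39, 0.0, 0.0, 0.0, 0.04, 0.5], [-0.21, 0.39, 0.0, 0.0, 0.0, 0.04, 0.5], [-0.21, 0.39, 0.0, 0.0, 0.0, 0.05, 0.5], [-0.21, 0.39, 0.0, 0.0, 0.0, 0.04, 0.5], [-0.21, 0.39, 0.0, 0.0, 0.0, 0.04, 0.5]]
```

Call:
move_arm --pt "0 0 -0.38 0 0 0 0.5" --pt "0 0 -0.38 0 0 0 0.5" --pt "0 0 -0.38 0 0 0 0.5" --pt "0 0 -0.38 0 0 0 0.5" --pt "-0.36 0.05 0 0 0 0.07 0.5"

```text
clock: 4.82
ee_pos: [0.3885, 0.2224, 0.1066]
ee_rot: [0.665, 0.746, -0.0, -0.0]
wrist_force: [0.5, -0.7, -7.4]
finger_gap: 0.681
grasp_force: 44.9
```

Call:
move_arm --pt "-0.35 0.06 0 0 0 0.06 0.5" --pt "-0.36 0.05 0 0 0 0.07 0.5" --pt "-0.36 0.06 0 0 0 0.07 0.5" --pt "-0.35 0.06 0 0 0 0.06 0.5" --pt "-0.22 0.39 0 0 0 0.04 0.5"

```text
clock: 5.45
ee_pos: [0.4179, 0.1568, 0.105]
ee_rot: [0.678, 0.735, -0.004, -0.001]
wrist_force: [0.9, 0.5, -7.1]
finger_gap: 0.674
grasp_force: 44.9
```

Call:
move_arm --pt "-0.21 0.39 0 0 0 0.04 0.5" --pt "-0.21 0.39 0 0 0 0.04 0.5" --pt "-0.21 0.39 0 0 0 0.05 0.5" --pt "-0.21 0.39 0 0 0 0.04 0.5" --pt "-0.21 0.39 0 0 0 0.04 0.5"

```text
clock: 6.08
ee_pos: [0.5013, 0.1218, 0.1049]
ee_rot: [0.686, 0.728, -0.002, -0.0]
wrist_force: [0.1, -0.3, -7.7]
finger_gap: 0.68
grasp_force: 44.9
```

```bash
python3 - <<'E'
from h import *
import pickle
stt(); s=bot.state(); im=bot.read_camera("wrist"); pickle.dump(s,open("w3.pkl","wb"))
cv2.imwrite("pics/w3.png",im)
E
```

```text
t 6.08 p [0.5013 0.1218 0.1049] hd 93.39 z [-0.003 -0.002 -1.   ] F [ 0.1 -0.3 -7.7] gap 0.68 gf 44.9 q [-0.33  0.79 -0.    2.01  0.    0.35 -0.27]
```

View pics/w3.png

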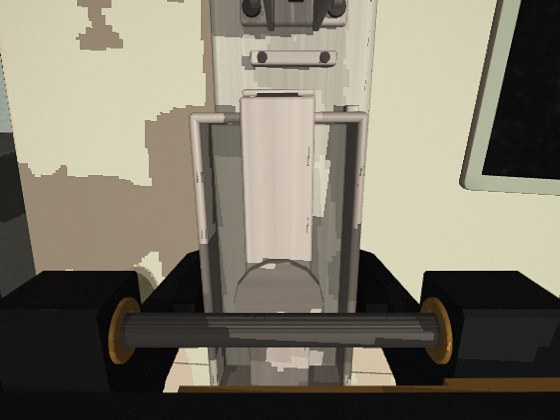

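The held mould hangs straight, with rim corners at about (191,115) and (368,113). The end stop's top face is at (251–336, 51–66). I'll measure both in this one view.

```bash
python3 - <<'E'
from h import *
import pickle
s=pickle.load(open("w3.pkl","rb"))
o=np.array([.507,.1602]); t=np.radians(3.5); M=np.array([[np.cos(t),-np.sin(t)],[np.sin(t),np.cos(t)]])
f=lambda P:(((P[:,:2]-o)@M)*1e3).round(1).tolist()
zr=s["ee_pos"][2]-.0446+.062
print("rim corners",f(cast("wrist",[[191,115],[368,113]],[zr]*2,s)))
print("end stop TL TR BL BR",f(cast("wrist",[[251,51],[336,51],[251,66],[336,66]],[.032]*4,s)))
print("bed edges at row 60,",f(cast("wrist",[[215,60],[371,60]],[.02]*2,s)))
print("bridge end",f(cast("wrist",[[242,93],[315,93]],[zr+.012]*2,s)))
print("tcp",f(s["ee_pos"][None]))
E
```

```text
rim corners [[-38.0, 34.0], [22.5, 34.6]]
end stop TL TR BL BR [[-24.4, 68.9], [24.4, 68.8], [-24.6, 60.9], [24.8, 60.8]]
bed edges at row 60, [[-47.6, 65.9], [47.9, 65.8]]
bridge end [[-19.0, 40.4], [3.0, 40.4]]
tcp [[-8.0, -38.0]]
```

Call:
move_arm --pt "0 0 0.3 0 0 0 0.5" --pt "0 0 0.3 0 0 0 0.5" --pt "0 0 0.3 0 0 0 0.5" --pt "0 0 0 0 0 0 0.5"

```text
clock: 6.62
ee_pos: [0.4981, 0.1221, 0.0676]
ee_rot: [0.686, 0.728, -0.004, -0.002]
wrist_force: [1.0, -0.4, -6.7]
finger_gap: 0.672
grasp_force: 44.9
```

Call:
move_arm --pt "0.14 0.04 0 0 0 0 0.5" --pt "0.14 0.04 0 0 0 0 0.5" --pt "0.14 0.04 0 0 0 0 0.5" --pt "0.14 0.03 0 0 0 0 0.5" --pt "0 0 0 0 0 0 0.5"

```text
clock: 7.25
ee_pos: [0.5042, 0.1457, 0.069]
ee_rot: [0.685, 0.728, -0.002, -0.001]
wrist_force: [-0.5, 0.3, -6.8]
finger_gap: 0.678
grasp_force: 44.9
```

```bash
python3 - <<'E'
from h import *
stt(); s=bot.state()
o=np.array([.507,.1602]); t=np.radians(3.5); M=np.array([[np.cos(t),-np.sin(t)],[np.sin(t),np.cos(t)]])
print(((s["ee_pos"][:2]-o)@M*1e3).round(1))
cv2.imwrite("pics/w4.png",bot.read_camera("wrist"))
E
```

```text
t 7.25 p [0.5042 0.1457 0.069 ] hd 93.46 z [-0.004 -0.002 -1.   ] F [-0.5  0.3 -6.8] gap 0.678 gf 44.9 q [-0.37  0.86  0.    2.   -0.01  0.29 -0.3 ]
[ -3.7 -14.3]
```

View pics/w4.png

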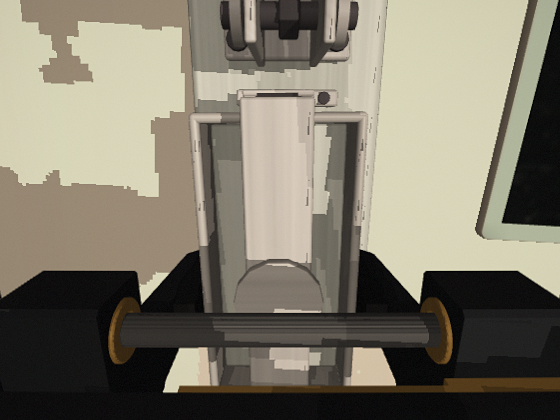

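The mould sits just before the end stop, at about (−3.5, −2) mm in the bed frame. I'll lower it and release.

Call:
move_arm --pt "0 0.02 0.05 0 0 0 0.5" --pt "0 0 0.06 0 0 0 0.5" --pt "0 0 0 0 0 0 0.5" --pt "0 0 0 0 0 0 0.5"

```text
clock: 7.8
ee_pos: [0.505, 0.1443, 0.0648]
ee_rot: [0.686, 0.728, -0.002, -0.0]
wrist_force: [0.0, -1.3, 0.7]
finger_gap: 0.678
grasp_force: 44.9
```

```bash
python3 -c "
from h import *
stt()"
```

```text
t 7.8 p [0.505  0.1443 0.0648] hd 93.37 z [-0.004 -0.003 -1.   ] F [ 0.  -1.3  0.7] gap 0.678 gf 44.9 q [-0.37  0.87  0.01  2.   -0.01  0.28 -0.3 ]
```

Call:
move_arm --pt "0 0 0 0 0 0 0.85" --pt "0 0 0 0 0 0 1" --pt "0 0 0 0 0 0 1" --pt "0 0 0 0 0 0 1"

```text
clock: 8.3
ee_pos: [0.5049, 0.1449, 0.0645]
ee_rot: [0.686, 0.728, -0.002, -0.001]
wrist_force: [-1.0, 0.1, 0.6]
finger_gap: 0.997
grasp_force: 0.0
```

```bash
python3 - <<'E'
from h import *
import pickle
stt(); s=bot.state(); im=bot.read_camera("wrist"); cv2.imwrite("pics/w5.png",im); pickle.dump(s,open("w5.pkl","wb"))
E
```

```text
t 8.3 p [0.5049 0.1449 0.0645] hd 93.41 z [-0.004 -0.002 -1.   ] F [-1.   0.1  0.6] gap 0.997 gf 0.0 q [-0.37  0.87  0.    2.   -0.01  0.28 -0.3 ]
```

```bash
python3 - <<'E'
from h import *
im=cv2.imread("pics/top1.png")[185:215,218:243]; m=(im.max(2)<60).astype(np.uint8)
n,l,st,c=cv2.connectedComponentsWithStats(m)
for i in range(1,n):
    if st[i,4]>15: uv=c[i]+[218,185]; print(st[i],uv,cast("top",[uv],[.085])[0].round(4))
s=bot.state(); 
t=np.radians(3.5); print("knob pred",.507-.233*np.sin(t),.160+.233*np.cos(t), "hinge y",)
go([(s["ee_pos"]+[0,-.03,.15],quat(93.5),5,1),([.505,.14,.345],quat(93.5),4,1),([.4925,.392,.345],quat(93.5),8,1),([.4925,.392,.18],quat(93.5),6,1)])
E
```

```text
[ 7  8 13  6 69] [231.02898551 195.17391304] [0.5056 0.3922 0.085 ]
[ 7 18 14  6 72] [231.55555556 205.76388889] [0.4804 0.3905 0.085 ]
knob pred 0.49277569028837837 0.392565408032295 hinge y
[[-0.15, -0.01, -0.75, -0.01, 0.0, 0.0, 1], [-0.15, -0.01, -0.75, -0.01, 0.01, -0.01, 1], [-0.15, -0.01, -0.75, 0.0, 0.0, 0.0, 1], [-0.15, -0.01, -0.75, -0.01, 0.01, 0.0, 1], [-0.15, -0.01, -0.75, -0.01, 0.0, -0.01, 1]]
[[0.16, 0.01, -0.82, 0.0, 0.0, 0.0, 1], [0.15, 0.01, -0.81, 0.0, 0.0, 0.0, 1], [0.16, 0.01, -0.82, 0.0, 0.0, 0.0, 1], [0.16, 0.01, -0.81, 0.0, 0.0, 0.0, 1], [0.79, 0.01, 0.0, 0.0, 0.0, 0.0, 1]]
[[0.79, 0.01, 0.0, 0.0, 0.0, 0.0, 1], [0.79, 0.01, 0.0, 0.0, 0.0, 0.0, 1], [0.78, 0.01, 0.0, 0.0, 0.0, 0.0, 1], [0.79, 0.01, 0.0, 0.0, 0.0, 0.0, 1], [0.79, 0.0, 0.0, 0.0, 0.0, 0.0, 1]]
[[0.79, 0.01, 0.0, 0.0, 0.0, 0.0, 1], [0.79, 0.01, 0.0, 0.0, 0.0, 0.0, 1], [0.0, 0.0, 0.69, 0.0, 0.0, 0.0, 1], [0.0, 0.0, 0.68, 0.0, 0.0, 0.0, 1], [0.0, 0.0, 0.69, 0.0, 0.0, 0.0, 1]]
[[0.0, 0.0, 0.69, 0.0, 0.0, 0.0, 1], [0.0, 0.0, 0.69, 0.0, 0.0, 0.0, 1], [0.0, 0.0, 0.68, 0.0, 0.0, 0.0, 1]]
```

Call:
move_arm --pt "0 0 -0.3 0 0 0 1" --pt "-0.15 0 -0.75 0 0 0 1" --pt "-0.2 0 -0.8 0 0 0 1" --pt "-0.2 0 -0.9 0 0 0 1" --pt "-0.1 0 -0.9 0 0 0 1"

```text
clock: 8.98
ee_pos: [0.5068, 0.1185, 0.2125]
ee_rot: [0.686, 0.728, -0.002, -0.0]
wrist_force: [0.5, -0.5, 0.7]
finger_gap: 0.999
grasp_force: 0.0
```

Call:
move_arm --pt "0 0 -0.85 0 0 0 1" --pt "0 0 -0.85 0 0 0 1" --pt "0 0 -0.85 0 0 0 1" --pt "0 0 -0.85 0 0 0 1" --pt "0.5 0 0 0 0 0 1"

```text
clock: 9.6
ee_pos: [0.5078, 0.1382, 0.35]
ee_rot: [0.687, 0.726, 0.0, 0.001]
wrist_force: [0.5, -0.1, -1.0]
finger_gap: 0.997
grasp_force: 0.0
```

```bash
python3 - <<'E'
from h import *
stt(); go([([.4928,.392,.345],quat(93.5),7,1),([.4928,.392,.16],quat(93.5),6,1)])
E
```

```text
t 9.6 p [0.5078 0.1382 0.35  ] hd 93.18 z [ 0.002 -0.002 -1.   ] F [ 0.5 -0.1 -1. ] gap 0.997 gf 0.0 q [-0.36  0.44  0.02  1.73 -0.01  0.98 -0.29]
[[0.91, 0.0, 0.02, 0.0, 0.0, -0.01, 1], [0.91, -0.01, 0.01, 0.01, 0.0, -0.01, 1], [0.9, 0.0, 0.02, 0.0, 0.01, 0.0, 1], [0.91, 0.0, 0.02, 0.0, 0.0, -0.01, 1], [0.91, 0.0, 0.01, 0.0, 0.0, -0.01, 1]]
[[0.91, 0.0, 0.02, 0.01, 0.0, -0.01, 1], [0.91, 0.0, 0.02, 0.0, 0.01, 0.0, 1], [0.0, 0.0, 0.77, 0.0, 0.0, 0.0, 1], [0.0, 0.0, 0.77, 0.0, 0.0, 0.0, 1], [0.0, 0.0, 0.77, 0.0, 0.0, 0.0, 1]]
[[0.0, 0.0, 0.77, 0.0, 0.0, 0.0, 1], [0.0, 0.0, 0.77, 0.0, 0.0, 0.0, 1], [0.0, 0.0, 0.78, 0.0, 0.0, 0.0, 1]]
```

Call:
move_arm --pt "0.91 0 0 0 0 0 1" --pt "0.91 0 0 0 0 0 1" --pt "0.91 0 0 0 0 0 1" --pt "0.91 0 0 0 0 0 1" --pt "0.91 0 0 0 0 0 1"

```text
clock: 10.22
ee_pos: [0.4951, 0.3219, 0.3469]
ee_rot: [0.686, 0.728, -0.002, -0.001]
wrist_force: [-0.1, 0.8, 0.3]
finger_gap: 0.999
grasp_force: 0.0
```

Call:
move_arm --pt "0.91 0 0 0 0 0 1" --pt "0.91 0 0 0 0 0 1" --pt "0 0 0.77 0 0 0 1" --pt "0 0 0.77 0 0 0 1" --pt "0 0 0.77 0 0 0 1"

```text
clock: 10.85
ee_pos: [0.4906, 0.3934, 0.2534]
ee_rot: [0.686, 0.728, -0.002, -0.001]
wrist_force: [-0.7, 0.2, -0.2]
finger_gap: 0.998
grasp_force: 0.0
```

Call:
move_arm --pt "0 0 0.77 0 0 0 1" --pt "0 0 0.77 0 0 0 1" --pt "0 0 0.5 0 0 0 1" --pt "0 0 0 0 0 0 1"

```text
clock: 11.35
ee_pos: [0.4895, 0.3925, 0.1711]
ee_rot: [0.686, 0.728, -0.004, -0.001]
wrist_force: [-0.1, 0.1, 0.5]
finger_gap: 0.998
grasp_force: 0.0
```

```bash
python3 - <<'E'
from h import *
import pickle
stt(); s=bot.state(); im=bot.read_camera("wrist"); cv2.imwrite("pics/w6.png",im); pickle.dump(s,open("w6.pkl","wb"))
P=[.4928,.392,.081]; print("pred knob px",proj("wrist",[P],s))
E
```

```text
t 11.35 p [0.4895 0.3925 0.1711] hd 93.4 z [-0.007 -0.005 -1.   ] F [-0.1  0.1  0.5] gap 0.998 gf 0.0 q [-0.75  0.79 -0.    1.63  0.    0.73 -0.69]
pred knob px [[284.78969579 219.659901  ]]
```

```bash
python3 - <<'E'
from h import *
import pickle
s=pickle.load(open("w6.pkl","rb")); im=cv2.imread("pics/w6.png")
m=(im.max(2)<60).astype(np.uint8); m[:150]=0;m[262:]=0;m[:,:200]=0;m[:,370:]=0
n,l,st,c=cv2.connectedComponentsWithStats(m)
for i in range(1,n):
    if st[i,4]>60: print(st[i],c[i].round(1),cast("wrist",[c[i]],[.095],s)[0].round(4))
grid(im,160,130,400,300,3,"w6c.png")
E
```

```text
[257 194  22  50 963] [267.  218.6] [0.4805 0.3966 0.095 ]
[294 194  22  50 977] [304.5 218.6] [0.5055 0.3982 0.095 ]
```

View pics/w6c.png

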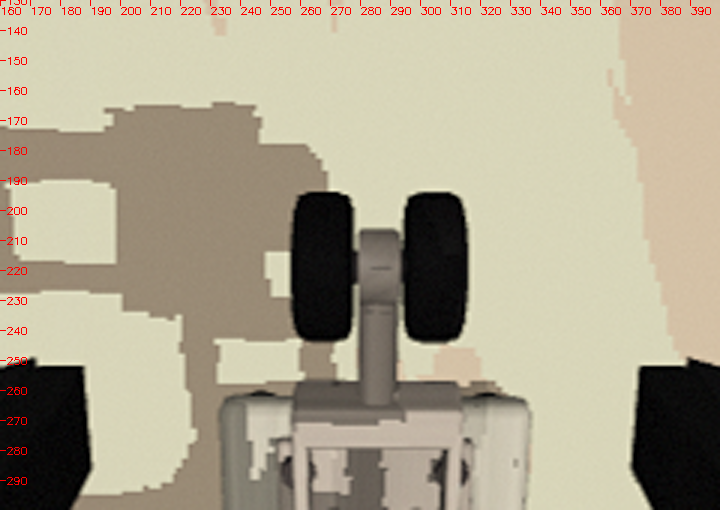

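Both knob discs are at columns 257–279 and 294–316, centred on (286, 219), within about 1 mm of the prediction. I'll descend and pinch.

Call:
move_arm --pt "0 0.05 0.6 0 0 0 1" --pt "0 0.05 0.6 0 0 0 1" --pt "0 0 0.6 0 0 0 1" --pt "0 0 0.6 0 0 0 0.8" --pt "0 0 0 0 0 0 0.65" --force 25

```text
clock: 12.02
ee_pos: [0.4938, 0.3931, 0.0758]
ee_rot: [0.686, 0.728, -0.003, -0.001]
wrist_force: [0.2, -0.2, -0.3]
finger_gap: 0.8
grasp_force: 0.0
```

Call:
move_arm --pt "0 0 0 0 0 0 0.4" --pt "0 0 0 0 0 0 0.3" --pt "0 0 0 0 0 0 0.3" --pt "0 0 0 0 0 0 0.3"

```text
clock: 12.52
ee_pos: [0.4931, 0.3937, 0.0767]
ee_rot: [0.686, 0.728, -0.003, -0.001]
wrist_force: [-3.0, -0.2, 6.0]
finger_gap: 0.453
grasp_force: 25.0
```

```bash
python3 - <<'E'
from h import *
stt()
E
```

```text
t 12.53 p [0.4931 0.3937 0.0767] hd 93.42 z [-0.006 -0.002 -1.   ] F [-3.  -0.2  6. ] gap 0.453 gf 25.0 q [-0.74  0.93 -0.01  1.66  0.01  0.56 -0.69]
```

```bash
python3 - <<'E'
import numpy as np
a0=np.arcsin(21/140); th=np.r_[0:1.5:16j,1.52]; a=a0+th
d=np.c_[np.diff(np.cos(a)),-np.diff(np.sin(a))]*140/40
for t,r in zip(th[1:],d.round(2)): print(t.round(2),r.tolist())
E
```

```text
0.1 [-0.07, -0.34]
0.2 [-0.1, -0.33]
0.3 [-0.14, -0.32]
0.4 [-0.17, -0.31]
0.5 [-0.2, -0.29]
0.6 [-0.23, -0.27]
0.7 [-0.25, -0.24]
0.8 [-0.27, -0.22]
0.9 [-0.29, -0.19]
1.0 [-0.31, -0.16]
1.1 [-0.33, -0.13]
1.2 [-0.34, -0.09]
1.3 [-0.34, -0.06]
1.4 [-0.35, -0.02]
1.5 [-0.35, 0.01]
1.52 [-0.07, 0.01]
```

Call:
move_arm --pt "-0.07 0 -0.34 0 0 0 0.3" --pt "-0.1 0 -0.33 0 0 0 0.3" --pt "-0.14 0 -0.32 0 0 0 0.3" --pt "-0.17 0 -0.31 0 0 0 0.3" --pt "-0.2 0 -0.29 0 0 0 0.3"

```text
clock: 13.15
ee_pos: [0.4947, 0.3668, 0.1409]
ee_rot: [0.686, 0.728, -0.003, -0.002]
wrist_force: [-5.6, 3.1, -0.2]
finger_gap: 0.455
grasp_force: 25.0
```

```bash
cat >> h.py <<'E'
def knob():
    s=bot.state(); t=np.radians(3.5); ey=np.array([-np.sin(t),np.cos(t)]); ex=np.array([np.cos(t),np.sin(t)])
    d=s["ee_pos"][:2]-[.507,.1602]; y=d@ey*1e3; z=(s["ee_pos"][2]+.008)*1e3
    print("press x %.1f y %.1f z %.1f r %.1f lever %.3f"%(d@ex*1e3,y,z,np.hypot(y-95,z-60),np.arctan2(z-60,y-95)-np.arcsin(.15)))
E
python3 -c "
from h import *
stt();knob()"
```

```text
t 13.15 p [0.4947 0.3668 0.1409] hd 93.44 z [-0.006 -0.001 -1.   ] F [-5.6  3.1 -0.2] gap 0.455 gf 25.0 q [-0.7   0.82 -0.01  1.69  0.01  0.64 -0.66]
press x 0.3 y 206.9 z 148.9 r 143.0 lever 0.521
```

Call:
move_arm --pt "-0.23 -0.02 -0.27 0 0 0 0.3" --pt "-0.25 -0.02 -0.24 0 0 0 0.3" --pt "-0.27 0 -0.22 0 0 0 0.3" --pt "-0.29 0 -0.19 0 0 0 0.3" --pt "-0.31 0 -0.16 0 0 0 0.3"

```text
clock: 13.78
ee_pos: [0.4978, 0.312, 0.1843]
ee_rot: [0.686, 0.728, -0.002, -0.001]
wrist_force: [-3.8, 2.2, 4.8]
finger_gap: 0.451
grasp_force: 25.0
```

```bash
python3 -c "
from h import *
stt();knob()"
```

```text
t 13.78 p [0.4978 0.312  0.1843] hd 93.4 z [-0.004 -0.002 -1.   ] F [-3.8  2.2  4.8] gap 0.451 gf 25.0 q [-0.63  0.72 -0.02  1.75  0.02  0.68 -0.6 ]
press x 0.1 y 152.1 z 192.3 r 144.1 lever 1.013
```

Call:
move_arm --pt "-0.33 0 -0.11 0 0 0 0.3" --pt "-0.34 0 -0.07 0 0 0 0.3" --pt "-0.34 0 -0.04 0 0 0 0.3" --pt "-0.35 0 -0.01 0 0 0 0.3" --force 35

```text
clock: 14.28
ee_pos: [0.5007, 0.26, 0.1957]
ee_rot: [0.685, 0.728, -0.0, -0.001]
wrist_force: [-9.7, -2.6, 28.7]
finger_gap: 0.447
grasp_force: 35.0
```

```bash
python3 -c "
from h import *
stt();knob()"
```

```text
t 14.28 p [0.5007 0.26   0.1957] hd 93.5 z [-0.003  0.001 -1.   ] F [-9.7 -2.6 28.7] gap 0.447 gf 35.0 q [-0.54  0.68 -0.03  1.81  0.03  0.65 -0.53]
press x -0.2 y 100.0 z 203.7 r 143.8 lever 1.386
```

Call:
move_arm --pt "-0.15 -0.03 -0.08 0 0 0 0.3" --pt "-0.15 0 -0.02 0 0 0 0.3" --pt "-0.1 0 0 0 0 0 0.3" --pt "0 0 0 0 0 0 0.3"

```text
clock: 14.78
ee_pos: [0.5012, 0.2502, 0.1962]
ee_rot: [0.684, 0.729, 0.003, -0.004]
wrist_force: [-0.4, 17.5, -9.9]
finger_gap: 0.451
grasp_force: 35.0
```

```bash
python3 -c "
from h import *
stt();knob()"
```

```text
t 14.78 p [0.5012 0.2502 0.1962] hd 93.67 z [-0.001  0.009 -1.   ] F [-0.4 17.5 -9.9] gap 0.451 gf 35.0 q [-0.51  0.67 -0.04  1.83  0.03  0.64 -0.51]
press x -0.3 y 90.1 z 204.2 r 144.2 lever 1.454
```

Call:
move_arm --pt "-0.06 0 0.04 0 0 0 0.3" --pt "0 0 0 0 0 0 0.3" --pt "0 0 0 0 0 0 0.3" --pt "0 0 0 0 0 0 0.3"

```text
clock: 15.28
ee_pos: [0.5012, 0.2501, 0.196]
ee_rot: [0.684, 0.73, 0.005, -0.004]
wrist_force: [-3.5, 20.4, 0.8]
finger_gap: 0.448
grasp_force: 35.0
```

```bash
python3 -c "
from h import *
stt();knob()"
```

```text
t 15.28 p [0.5012 0.2501 0.196 ] hd 93.76 z [ 0.     0.013 -1.   ] F [-3.5 20.4  0.8] gap 0.448 gf 35.0 q [-0.51  0.67 -0.05  1.83  0.03  0.63 -0.51]
press x -0.3 y 90.1 z 204.0 r 144.1 lever 1.454
```

Call:
move_arm --pt "0.2 0 -0.02 0 0 0 0.3" --pt "0.3 0 0 0 0 0 0.3" --pt "0.3 0 0.04 0 0 0 0.3" --pt "0.32 0 0.07 0 0 0 0.3" --pt "0.33 0 0.1 0 0 0 0.3"

```text
clock: 15.9
ee_pos: [0.4984, 0.2999, 0.1889]
ee_rot: [0.686, 0.728, 0.0, -0.001]
wrist_force: [-4.3, 1.2, 17.5]
finger_gap: 0.451
grasp_force: 35.0
```

```bash
python3 -c "
from h import *
stt();knob()"
```

```text
t 15.9 p [0.4984 0.2999 0.1889] hd 93.42 z [-0.001  0.001 -1.   ] F [-4.3  1.2 17.5] gap 0.451 gf 35.0 q [-0.61  0.71 -0.02  1.77  0.02  0.67 -0.58]
press x -0.0 y 139.9 z 196.9 r 144.1 lever 1.103
```

Call:
move_arm --pt "0.32 0 0.1 0 0 0 0.3" --pt "0.31 0 0.16 0 0 0 0.3" --pt "0.29 0 0.19 0 0 0 0.3" --pt "0.27 0 0.22 0 0 0 0.3" --pt "0.25 0 0.24 0 0 0 0.3" --force 25

```text
clock: 16.52
ee_pos: [0.4952, 0.3575, 0.1518]
ee_rot: [0.686, 0.728, 0.0, -0.001]
wrist_force: [-2.1, 4.1, 6.2]
finger_gap: 0.456
grasp_force: 25.0
```

```bash
python3 -c "
from h import *
stt();knob()"
```

```text
t 16.52 p [0.4952 0.3575 0.1518] hd 93.42 z [-0.001  0.002 -1.   ] F [-2.1  4.1  6.2] gap 0.456 gf 25.0 q [-0.69  0.79 -0.01  1.7   0.01  0.65 -0.65]
press x 0.2 y 197.6 z 159.8 r 143.2 lever 0.621
```

Call:
move_arm --pt "0.23 0 0.27 0 0 0 0.3" --pt "0.2 0 0.29 0 0 0 0.3" --pt "0.17 0 0.31 0 0 0 0.3" --pt "0.14 0 0.32 0 0 0 0.3" --pt "0.1 0 0.33 0 0 0 0.3"

```text
clock: 17.15
ee_pos: [0.4933, 0.391, 0.09]
ee_rot: [0.686, 0.728, 0.001, -0.001]
wrist_force: [0.6, 5.6, 0.9]
finger_gap: 0.452
grasp_force: 25.0
```

Call:
move_arm --pt "0.05 0 0.3 0 0 0 0.3" --pt "0 0 0.1 0 0 0 0.3" --pt "0 0 0 0 0 0 0.3"

```text
clock: 17.52
ee_pos: [0.4931, 0.3936, 0.0765]
ee_rot: [0.685, 0.728, 0.001, -0.001]
wrist_force: [-4.2, 4.2, 15.5]
finger_gap: 0.452
grasp_force: 25.0
```

```bash
python3 -c "
from h import *
stt();knob()"
```

```text
t 17.52 p [0.4931 0.3936 0.0765] hd 93.45 z [ 0.     0.004 -1.   ] F [-4.2  4.2 15.5] gap 0.452 gf 25.0 q [-0.74  0.92 -0.01  1.67  0.01  0.54 -0.69]
press x 0.4 y 233.8 z 84.5 r 141.0 lever 0.024
```

Fully back: the TCP matches its starting pinch pose and the knob is pressed against its end stop. I'll release, wait and retreat straight up.

Call:
move_arm --pt "0 0 -0.05 0 0 0 0.3" --pt "0 0 0 0 0 0 0.7" --pt "0 0 0 0 0 0 0.9" --pt "0 0 0 0 0 0 0.9" --pt "0 0 -0.3 0 0 0 0.9"

```text
clock: 18.15
ee_pos: [0.4911, 0.3894, 0.0869]
ee_rot: [0.686, 0.728, -0.004, -0.001]
wrist_force: [-1.0, 0.5, 0.6]
finger_gap: 0.883
grasp_force: 0.0
```

Call:
move_arm --pt "0 0 -0.6 0 0 0 0.9" --pt "0 0 -0.9 0 0 0 0.9" --pt "0 0 -0.9 0 0 0 0.9" --pt "0 0 -0.9 0 0 0 0.9" --pt "0 0 -0.9 0 0 0 0.9"

```text
clock: 18.77
ee_pos: [0.4923, 0.3906, 0.2575]
ee_rot: [0.686, 0.728, -0.002, -0.001]
wrist_force: [0.5, 0.0, 0.8]
finger_gap: 0.896
grasp_force: 0.0
```

Call:
move_arm --pt "-0.4 -0.9 -0.6 0 0 0 0.9" --pt "-0.8 -0.5 -0.6 0 0 0 0.9" --pt "-0.9 -0.2 0 0 0 0 0.9" --pt "-0.9 0 0 0 0 0 0.9" --pt "-0.9 0 0 0 0 0 0.9"

```text
clock: 19.4
ee_pos: [0.4377, 0.2302, 0.3051]
ee_rot: [0.686, 0.728, -0.002, -0.0]
wrist_force: [-0.3, -0.5, -0.0]
finger_gap: 0.9
grasp_force: 0.0
```

Call:
move_arm --pt "-0.9 0 0 0 0 0 0.9" --pt "-0.4 0 0 0 0 0 0.9" --pt "0 0 0 0 0 0 0.9" --pt "0 0 0 0 0 0 0.9"

```text
clock: 19.9
ee_pos: [0.4409, 0.1813, 0.3044]
ee_rot: [0.685, 0.728, -0.002, -0.001]
wrist_force: [0.3, 0.2, -0.1]
finger_gap: 0.902
grasp_force: 0.0
```

```bash
python3 - <<'E'
from h import *
import pickle
stt(); s=bot.state(); im=bot.read_camera("wrist"); cv2.imwrite("pics/w7.png",im); pickle.dump(s,open("w7.pkl","wb"))
t=bot.read_camera("top"); cv2.imwrite("pics/top7.png",t)
o=np.array([.507,.1602]); a=np.radians(3.5); M=np.array([[np.cos(a),-np.sin(a)],[np.sin(a),np.cos(a)]])
f=lambda P:(((P[:,:2]-o)@M)*1e3).round(1).tolist()
# dark knobs in the top picture
m=(t[185:215,218:243].max(2)<60).astype(np.uint8); n,l,st,c=cv2.connectedComponentsWithStats(m)
print("knobs",[(c[i]+[218,185]).round(1).tolist() for i in range(1,n) if st[i,4]>15])
# round boss in the wrist picture, predicted place and circle found
w=lambda x,y,z:[*(o+M@[x,y]),z]
p=proj("wrist",[w(-.003,-.002,.092)],s)[0]; r=proj("wrist",[w(.012,-.002,.092)],s)[0]; R0=np.hypot(*(r-p)); print("pred boss",p,R0)
g=cv2.medianBlur(cv2.cvtColor(im,cv2.COLOR_BGR2GRAY),3)
x0,y0=(p-45).astype(int); x0,y0=max(x0,0),max(y0,0)
C=cv2.HoughCircles(g[y0:y0+90,x0:x0+90],cv2.HOUGH_GRADIENT,1,20,param1=60,param2=10,minRadius=int(R0-2),maxRadius=int(R0+3))
if C is not None:
    for c in C[0][:3]: uv=c[:2]+[x0,y0]; print("circle",uv,c[2],f(cast("wrist",[uv],[.092],s)))
print("rim TL,TR,BL,BR pred",proj("wrist",[w(x,y,.082) for y in(.058,-.062) for x in(-.033,.027)],s).round(1).tolist())
E
```

```text
t 19.9 p [0.4409 0.1813 0.3044] hd 93.52 z [-0.004 -0.001 -1.   ] F [ 0.3  0.2 -0.1] gap 0.902 gf 0.0 q [-0.48  0.42 -0.01  1.93  0.    0.8  -0.43]
knobs [[231.0, 195.1], [231.6, 205.8]]
pred boss [336.84077374 208.52067954] 13.75730142188513
circle [338.5 209.5] 14.3 [[-1.1, -3.1]]
rim TL,TR,BL,BR pred [[310.0, 151.9], [366.1, 152.0], [307.3, 255.4], [358.6, 255.5]]
```

Call:
move_arm --pt "0 0.9 0 0 0 0 0.9" --pt "0 0.9 0 0 0 0 0.9" --pt "0 0.9 0 0 0 0 0.9" --pt "0 0 0 0 0 0 0.9" --pt "0 0 0 0 0 0 0.9"

```text
clock: 20.62
ee_pos: [0.5477, 0.1868, 0.3033]
ee_rot: [0.685, 0.728, -0.003, -0.001]
wrist_force: [-0.6, -0.4, -1.1]
finger_gap: 0.901
grasp_force: 0.0
```

```bash
python3 - <<'E'
from h import *
import pickle
stt(); s8=bot.state(); im8=bot.read_camera("wrist"); cv2.imwrite("pics/w8.png",im8); pickle.dump(s8,open("w8.pkl","wb"))
o=np.array([.507,.1602]); a=np.radians(3.5); M=np.array([[np.cos(a),-np.sin(a)],[np.sin(a),np.cos(a)]])
w=lambda x,y,z:[*(o+M@[x,y]),z]
def circ(im,s):
    p=proj("wrist",[w(-.001,-.003,.095)],s)[0]; g=cv2.cvtColor(im,cv2.COLOR_BGR2GRAY)
    x0,y0=(p-30).astype(int); g=cv2.resize(g[y0:y0+60,x0:x0+60],None,fx=4,fy=4,interpolation=cv2.INTER_CUBIC); g=cv2.GaussianBlur(g,(0,0),2)
    C=cv2.HoughCircles(g,cv2.HOUGH_GRADIENT,1,40,param1=60,param2=12,minRadius=48,maxRadius=66)
    c=C[0][0]; return (c[:2]+.5)/4-.5+[x0,y0],c[2]/4
V=[]
for im,s in((cv2.imread("pics/w7.png"),pickle.load(open("w7.pkl","rb"))),(im8,s8)):
    uv,r=circ(im,s); print(uv,r); 
    A=cast("wrist",[uv],[.08],s)[0]; B=cast("wrist",[uv],[.12],s)[0]; V.append((A,(B-A)/.04))
(A,d),(B,e)=V
for z in (.092,.098,.104): print(z,"views differ mm",((A+d*(z-.08)-B-e*(z-.08))*1e3).round(1)[:2], "pos",((A+d*(z-.08))[:2]-o)@M*1e3)
E
```

```text
t 20.62 p [0.5477 0.1868 0.3033] hd 93.48 z [-0.006 -0.003 -1.   ] F [-0.6 -0.4 -1.1] gap 0.901 gf 0.0 q [-0.41  0.56  0.    1.64 -0.    0.94 -0.35]
[337.75 210.25] 13.3
[239.25 210.5 ] 14.35
0.092 views differ mm [1.  1.6] pos [-1.91142874 -3.96223286]
0.098 views differ mm [-0.9  1.4] pos [-2.98228575 -2.21055549]
0.104 views differ mm [-2.8  1.3] pos [-4.05314276 -0.45887813]
```

Triangulating the boss puts its height at about 0.095 ± 0.003 m. That fits latched (0.092) better than raised (0.104). The mould is at about (−2, −4) mm and the lever is back, so I'm handing in.

```bash
python3 -c "
from cell import bot
print(bot.job_done())"
```

```text
the job is handed in; nothing more can be done
None
```

I handed the job in at about 21 s with the mould in the corner and released, the lever swung over onto its stop and then fully back; the bridge measures as latched (boss height about 95 ± 3 mm, 92 mm expected when home), but the hand-in returned no verdict.

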